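# Seat the small dosing rotor in the tablet dispenser and hold it down

### The job

Take the smaller of the two pocketed dosing rotors out of its stand by its flat-sided grip, turn it until its cross-shaped stem meshes with the drive socket of the tablet dispenser, and push it fully home against the sprung seat. Finish while still gripping the rotor and holding it pressed fully home: it springs back up if let go. Leave the larger rotor and everything else where it stands.

Things in the scene. Friction and masses are not known exactly. Their poses are not given: they have to be found in the camera images.
- rotor_small: Rotor to fit, about 0.1 kg (varies): 8-tooth white wheel, 48 mm across. Origin: centre of the stem's lower end; z up. Stem z 0-26 mm, wheel 26-42, grip 42-82. Stem: cross of two bars along x and y, each 22 mm long, 8 thick, lower edges rounded (4 mm radius); it meshes in any of four quarter turns. Starts upright in either stand, left or right, x axis within 0.9 rad of world x.
- rotor_small_grip (a point): Centre of the small rotor's grip, 62 mm above its origin, axes as the rotor's. The grip is a grey flat-sided bar, 36 mm along x, 18 mm thick along y, 40 mm tall (its top is 20 mm above this point, the wheel's top 20 mm below): pinch its flats along y from above.
- rotor_large: The other rotor, in the other stand, not to be moved: 12-tooth wheel, 68 mm across; otherwise the same shape, heights and axes as the small one.
- stand_a: Fixed grey block, 64 x 64 mm, 32 mm tall, with a round bore (31 mm wide, 29 deep) in which the small rotor's stem hangs loosely; the wheel rests on the block, so lift the rotor more than 26 mm to clear it. Origin: centre of the underside.
- stand_b: Equal stand block that carries the large rotor.
- dispenser: Tablet dispenser, fixed. White deck 130 x 130 mm, its top 44 mm above the table, with a round well in the middle that holds the drive; a grey electronics housing, 46 mm deep and 64 mm high, joins the rear edge (65 to 111 mm along +x from the origin). Origin: under the centre of the well at table height; z up.
- drive_mouth (a point): Centre of the socket's mouth, on top of the drive (40 mm square metal block, top 48 mm above the table). z up; x, y along the arms of its cross-shaped slot, each 25 mm long, 11 wide (1.5 mm play a side). It starts at any angle and can be turned about z (friction 0.05 N m). Home, the wheel rests on the block: rotor origin 26 mm below this point. The stem meets the sprung seat 18.5 mm below it.
- seat (a joint): Travel of the sprung seat (m): 0 up; 0.0075 when the rotor is fully home (its own stop is at 0.011). The spring pushes up with 3 N at 0, rising to 6.8 N at 0.0075, more than the rotor's weight.
- vial_a: Bystander: small glass vial with a cap, 26 mm across, 53 mm tall; origin at the centre of its underside.
- vial_b: Bystander: small glass vial with a cap, 26 mm across, 49 mm tall; origin at the centre of its underside.
- carton: Bystander: small medicine carton, 90 x 50 x 20 mm; origin at the centre of its underside.
- tape: Bystander: roll of tape lying flat, 62 mm across, 19 mm tall; origin at the centre of its underside.
- cream: Bystander: cream tube lying, 30 x 82 x 20 mm; origin at the centre of its underside.
- stamp_1: Bystander: rubber stamp, 23 x 50 x 52 mm; origin at the centre of its underside.
Not all that is in view belongs to the job. What is shaped like the rotor_small but purple is not meant.

How it is judged:
By the outcome, as a careful person would: the job done as asked, in the order asked, and still so for the second after the job is handed in, while the arm keeps its last pose, push and grip.
It also fails if it takes over 38 s, if anything falls off the work surface, if the arm or the gripper's body presses on something with over 40 N, if the wrist force passes 120 N, or if a joint passes its speed limit or range.

### The arm

A 6-joint arm with a two-finger parallel gripper is mounted at the origin on a cart in front of the work surface, level with it; the furniture and walls round the work are solid. World frame = base frame: x ahead of the robot, y to its left, z up, the work surface at z = 0. Lengths are in m, angles in rad, forces in N, time in s.
With the tool pointing down it reaches from about 0.425 to 0.95 m from the base axis. Payload 3.5 kg.
Tool frame: the origin (TCP) lies between the finger pads; the fingertips stand 22 mm ahead of it and the grasp point (between the pads) lies 3 mm ahead of it (ctrl.nose_length is the z of the fingertips in the tool frame, in m); z points along the fingers, y is the line along which they close (so a half turn about z gives the same grasp; the last joint's range is limited). The gripper opens to 85 mm and grips with 20 to 120 N. Pads are 22 mm wide; open, the fingers measure 114 mm over their backs; the gripper's body (76 mm by 85 mm) begins 54 mm behind the grasp point. The pads swing forward as they close: fully open they stand 13 mm farther back than shut.
Start: joints at [-1.301, 0.286, 1.577, -0, 1.279, -0.15], TCP at [0.275, -0.616, 0.215] pointing down, gripper open.
Joint ranges: [-2.77, 2.77], [-0.9, 2.22], [0.21, 2.48], [-1.53, 4.67], [0.24, 2.81], [-2.84, 2.84]. Speed limits (rad/s): [2.79, 2.79, 3.14, 3.14, 3.14, 3.14].

### API

Orientations are given as a unit quaternion [x, y, z, w].
In Python, from plant import ctrl gives the robot as it stands. The module is installed in compiled form; this text tells all that it offers.
- The arm moves only by the tool send_rows, never from a script. Its argument "rows" is text: rows parted by semicolons, each of 7 numbers parted by spaces: the turn, a rotation vector about the tool's x, y, z in fractions of the full range, 1 being 2 pi rad, then the shift along the tool's x, y, z in shares of 500 mm (1.0 is 500 mm), then the opening, from -1 (shut) to 1 (fully open). A call has 1 to 8 rows; each row is the pose to reach, as a shift and turn from the pose commanded when the call began, along the tool's axes at that moment; what a row does not reach only later rows make up. A row lasts 1/8 s, in which the tool goes at most 62.5 mm and 10.7 degrees, less where a joint would pass 70% of its speed; a pose out of reach is approached as far as the arm can. No shift or turn number may pass 1 either way. A call with a gripper value outside its range is refused whole. The fingers move at their own pace and stop on an object; "grip_force" is the grip in N (left out, the last holds). Time passes only in rows, so rows that repeat a pose let the fingers close. It gives the time, the measured TCP pose, the force, the opening and the grip force at its end, in the units of the state.
- ctrl.get_state(): the state, without advancing time (a new reading comes with each control period).
- ctrl.read_camera(name): name is "scene" or "top"; returns a dict with "color" (420x560x3 uint8, red, green, blue), "fx", "fy", "cx", "cy" (pixels), "extrinsics" (4x4, takes a point from world to camera coordinates). Camera axes: x right, y down, z forward; pixel columns grow to the right and rows downward; lengths in m; the calibration is good to about 2 mm. A picture is of the moment at which its call begins. There is no depth.
- ctrl.sign_off(): hands the job in; it is judged then, once.
Trained networks look in a picture, given as the dict that the camera call returned (one of the last four; its "shot" number tells which), for a name from the list of things; names that differ only in an ending like _2 or _b are one class to them, and where a whole thing is asked for, a point or a joint stands for the part that bears it (a point fixed in the world has none). Each returns a list of dicts, best first, with "p" (0 to 1); they miss things now and then, are a little off and sometimes report something else, mostly with a low value. They report only what shows in the picture. A call takes as long as a camera call. They do not tell look-alikes from the thing itself.
- ctrl.look_for(picture, target): "position" ([x, y, z] in m, in the coordinates of the camera as it stood for that picture, good to about 4 mm: the middle of the surface that is visible of it).
The state is a dict: "time": time; "qpos": joint angles; "dq": joint speeds; "joint_efforts": joint torques, N m; "eef_pos": TCP position; "tcp_rot": TCP orientation; "contact_force": force on the tool from outside, world axes, zero at the start; "wrist_torque": the same for the moment, N m; "opening": opening from 0.0 (shut) to 1.0 (fully open); "finger_force": force on a finger pad.
Only numpy, scipy, OpenCV 4.12 (cv2) and the standard library are available. Lean on these libraries where they do the work, as an engineer would, in place of code of your own. Each camera call takes 0.05 s, during which the arm holds its last target. There are 200 camera calls.

## Working session

There is one attempt and no reset: what is moved stays moved. The work goes in short steps, Python scripts to look and compute and a tool call to move; the robot and the scene stay as the last step left them, time stands still between calls to the robot, and variables do not carry over. Pictures are saved under pics/ and viewed, at most 10 in all, crops included, and the job is handed in when it is done.

Besides the shell and the picture viewer there is one more tool, called after "Request:" in YAML: its name, and indented under it one key for each argument. send_rows: Moves the arm, as the interface text tells. Its arguments: {"type":"object","properties":{"rows":{"type":"string"},"grip_force":{"type":"number"}},"required":["rows"]}

```bash
mkdir -p pics
cat > h.py <<'E'
import numpy as np, cv2
from plant import ctrl
def shot(n):
    c=ctrl.read_camera(n); c['n']=n; return c
def save(c,f): cv2.imwrite('pics/'+f,cv2.cvtColor(c['color'],cv2.COLOR_RGB2BGR))
def proj(c,p):
    E=np.array(c['extrinsics']); q=E[:3,:3]@np.array(p)+E[:3,3]
    return np.array([c['fx']*q[0]/q[2]+c['cx'],c['fy']*q[1]/q[2]+c['cy']])
def c2w(c,p):
    E=np.array(c['extrinsics']); return E[:3,:3].T@(np.array(p)-E[:3,3])
def ray(c,u,v):
    E=np.array(c['extrinsics']); d=E[:3,:3].T@np.array([(u-c['cx'])/c['fx'],(v-c['cy'])/c['fy'],1]); return -E[:3,:3].T@E[:3,3],d
def atz(c,u,v,z):
    o,d=ray(c,u,v); return o+d*(z-o[2])/d[2]
E
python3 - <<'E'
from h import *
np.set_printoptions(precision=4,suppress=True)
ims=[]
for n in('scene','top'):
    c=shot(n); save(c,n+'0.png'); 
    E=np.array(c['extrinsics']); print(n,c['fx'],'cam at',-E[:3,:3].T@E[:3,3],'fwd',E[2,:3])
    for t in('rotor_small','rotor_small_grip','rotor_large','stand_a','dispenser','drive_mouth','vial_a','carton','tape','cream','stamp_1'):
        try:
            for r in ctrl.look_for(c,t)[:4]:
                w=c2w(c,r['position']); print(n,t,round(r['p'],2),w,proj(c,w).round())
        except Exception as e: print(t,e)
E
```

```text
scene 387.1170360419063 cam at [0.2336 0.6501 0.6273] fwd [ 0.3848 -0.6623 -0.6429]
scene rotor_small 0.94 [ 0.4363 -0.2108  0.0511] [383. 174.]
scene rotor_small 0.77 [ 0.5321 -0.1974  0.0627] [348. 163.]
scene rotor_small_grip 0.81 [ 0.5361 -0.1948  0.0685] [346. 161.]
scene rotor_large 0.96 [0.4741 0.1952 0.0498] [294. 269.]
scene rotor_large 0.56 [ 0.5372 -0.1957  0.0677] [346. 161.]
scene stand_a 0.8 [ 0.5241 -0.1765  0.0245] [346. 179.]
scene stand_a 0.71 [0.467  0.2123 0.0191] [293. 286.]
scene dispenser 0.77 [0.5717 0.0121 0.0456] [297. 204.]
scene drive_mouth 0.68 [ 0.5555 -0.006   0.0505] [306. 201.]
scene vial_a 0.72 [ 0.3905 -0.1046  0.0282] [384. 209.]
scene vial_a 0.58 [0.3888 0.1087 0.0327] [350. 263.]
scene vial_a 0.31 [0.7479 0.0452 0.0119] [230. 199.]
scene carton 0.64 [0.7331 0.241  0.0224] [181. 244.]
scene tape 0.7 [ 0.7109 -0.1863  0.0195] [288. 159.]
scene tape 0.62 [ 0.387  -0.1035  0.0272] [386. 210.]
scene cream 0.77 [0.4012 0.3634 0.0102] [282. 366.]
scene cream 0.54 [ 0.5318 -0.1991  0.0614] [348. 163.]
scene stamp_1 0.48 [0.7518 0.0464 0.0133] [228. 198.]
[... 165 characters left out ...]
 0.4373 -0.2162  0.0615] [390. 248.]
top rotor_small_grip 0.73 [ 0.443  -0.2116  0.0584] [388. 246.]
top rotor_small_grip 0.46 [ 0.5333 -0.1978  0.0633] [383. 214.]
top rotor_large 0.55 [0.4788 0.1818 0.0458] [251. 237.]
top stand_a 0.8 [ 0.5349 -0.1995  0.0348] [381. 214.]
top dispenser 0.72 [ 0.5808 -0.0073  0.0446] [315. 200.]
top drive_mouth 0.61 [ 0.556  -0.0071  0.0479] [315. 208.]
top vial_a 0.62 [0.3951 0.101  0.0367] [280. 265.]
top carton 0.66 [ 0.5366 -0.196   0.0652] [382. 213.]
top carton 0.58 [0.7361 0.2315 0.0195] [233. 151.]
top tape 0.73 [ 0.7149 -0.1906  0.016 ] [375. 154.]
top cream 0.66 [0.4005 0.3559 0.0124] [194. 265.]
top stamp_1 0.43 [0.7487 0.0412 0.014 ] [296. 145.]
```

View pics/scene0.png

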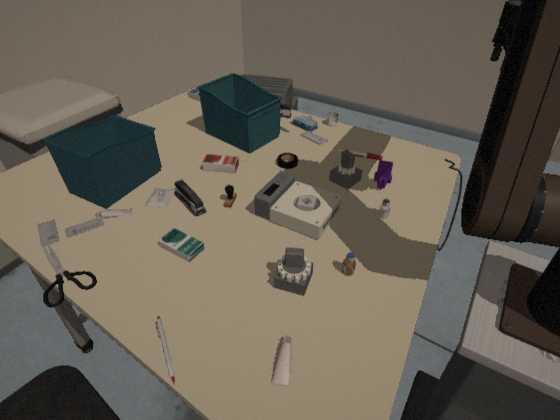

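View pics/top0.png

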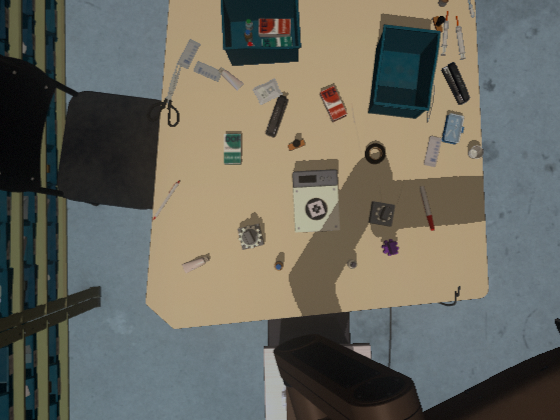

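Candidates: the right stand at top (381,213) / scene (346,162), the left stand at top (250,236) / scene (294,262), and the purple look-alike at top (390,247), which the task excludes. The left wheel is white and large. The right one is in shadow, so I'm enlarging both to check.

Run:
```python
from h import *
a=cv2.imread('pics/scene0.png');b=cv2.imread('pics/top0.png')
def crop(im,u,v,g=1.0,h=28):
    p=im[v-h:v+h,u-h:u+h]; p=(255*(p/255.)**g).astype('uint8')
    return cv2.resize(p,(266,266),interpolation=cv2.INTER_CUBIC)
o=np.vstack([np.hstack([crop(a,346,168,.6),crop(a,294,268),crop(a,306,201)]),np.hstack([crop(b,381,213,.5),crop(b,250,236),crop(b,316,209)])])
cv2.imwrite('pics/crop1.png',o)
```

```text
(no output)
```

View pics/crop1.png

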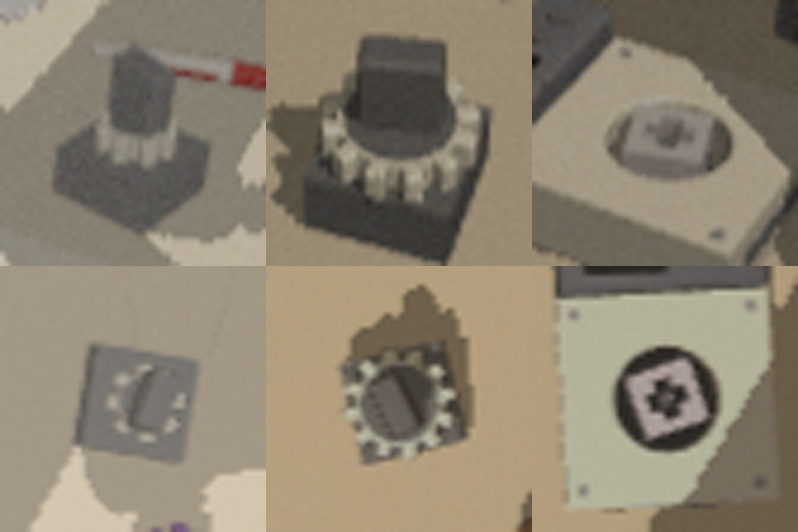

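The right-stand wheel is clearly the smaller one, with about 8 teeth on a wheel narrower than its stand. The left wheel has 12 teeth and is as wide as its stand. So rotor_small is at top (381,213). Next are averaged, stretched enlargements to measure the grip and drive.

Run:
```python
from h import *
import pickle
out={}
for n in('scene','top'):
    cs=[shot(n) for _ in range(10)]
    out[n]={k:cs[0][k] for k in('fx','fy','cx','cy','extrinsics')}; out[n]['color']=np.mean([c['color'] for c in cs],0)
pickle.dump(out,open('avg.pkl','wb'))
def crop(im,u,v,h):
    p=im[v-h:v+h,u-h:u+h,::-1]; lo,hi=np.percentile(p,1),np.percentile(p,97)
    p=(np.clip((p-lo)/(hi-lo),0,1)*255).astype('uint8'); s=400
    p=cv2.resize(p,(s,s if h!=15 else s),interpolation=cv2.INTER_CUBIC)
    k=s/(2*h)
    for i in range(0,2*h,5):
        x=int((i+.5)*k); cv2.line(p,(x,0),(x,6),(0,0,255),1); cv2.line(p,(0,x),(6,x),(0,0,255),1)
        if i%10==0: cv2.putText(p,str(u-h+i),(x,18),0,.35,(0,0,255)); cv2.putText(p,str(v-h+i),(8,x+4),0,.35,(0,0,255))
    return p
a,b=out['scene']['color'],out['top']['color']
o=np.vstack([np.hstack([crop(a,346,166,20),crop(b,381,213,16)]),np.hstack([crop(a,305,202,20),crop(b,316,209,16)])])
cv2.imwrite('pics/crop2.png',cv2.resize(o,(600,600),interpolation=cv2.INTER_AREA))
```

```text
(no output)
```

View pics/crop2.png

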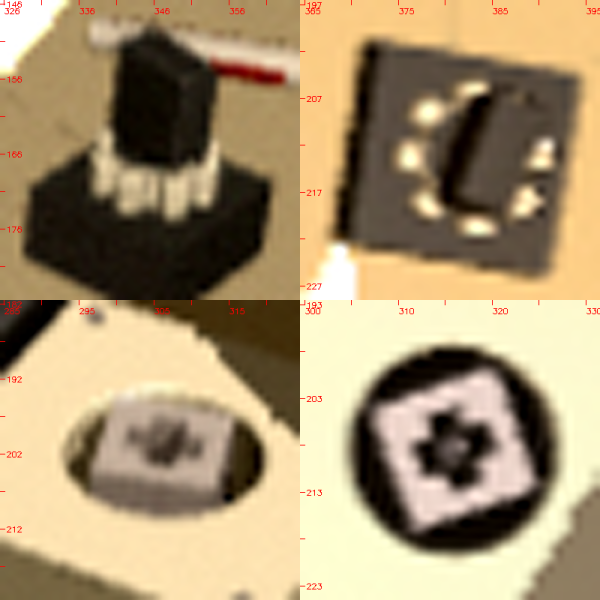

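The right-stand rotor has 8 tooth positions, 7 of them visible around top (383,213), and its grip runs up-right. The drive cross is centred near top (316,209). I'll compute poses from the corners and overlay models to check.

```bash
cat > m.py <<'E'
from h import *
import pickle
np.set_printoptions(precision=4,suppress=True)
A=pickle.load(open('avg.pkl','rb'));T,S=A['top'],A['scene']
def tri(pts):
    M=np.zeros((3,3));r=np.zeros(3)
    for c,u,v in pts:
        o,d=ray(c,u,v);d/=np.linalg.norm(d);P=np.eye(3)-np.outer(d,d);M+=P;r+=P@o
    return np.linalg.solve(M,r)
R=lambda x,y:(365+(x-300)/9.375-.5,197+y/9.375-.5)
D=lambda x,y:(300+(x-300)/9.375-.5,193+(y-300)/9.375-.5)
s1=lambda x,y:(326+x/7.5-.5,146+y/7.5-.5); s2=lambda x,y:(285+x/7.5-.5,182+(y-300)/7.5-.5)
E
cat > p.py <<'E'
from m import *
w=atz(T,*R(476,155.5),.048);print('wheel c',w)
a,b=atz(T,*R(442,195),.06),atz(T,*R(492,90),.06);d=b-a;print('edge yaw',np.degrees(np.arctan2(d[1],d[0])))
dc=[(370,408),(493,372),(538,487),(415,530)]
P=np.array([atz(T,*D(*q),.048) for q in dc]);print('drive',P.mean(0),[np.degrees(np.arctan2(*(P[(i+1)%4]-P[i])[1::-1]))%90 for i in range(4)],[np.linalg.norm(P[(i+1)%4]-P[i]) for i in range(4)])
print('drive tri',tri([(T,*D(454,449)),(S,*s2(163,443))]))
g=[(152,28),(217,72),(183,88),(118,55)]
G=np.array([atz(S,*s1(*q),.088) for q in g]);print('grip top scene',G,G.mean(0));
for i in range(4):d=G[(i+1)%4]-G[i];print(np.degrees(np.arctan2(d[1],d[0])),np.linalg.norm(d))
E
python3 p.py
```

```text
wheel c [ 0.5366 -0.203   0.048 ]
edge yaw -27.524926686512707
drive [ 0.5559 -0.0088  0.048 ] [np.float64(14.625164612227707), np.float64(19.493736230361918), np.float64(17.566644028670325), np.float64(18.438921550174523)] [np.float64(0.039624625359431793), np.float64(0.03812847392578991), np.float64(0.040243446429674826), np.float64(0.04014493703816461)]
drive tri [ 0.5562 -0.0085  0.0498]
grip top scene [[ 0.5501 -0.2172  0.088 ]
 [ 0.5185 -0.2018  0.088 ]
 [ 0.5245 -0.1857  0.088 ]
 [ 0.5529 -0.1938  0.088 ]] [ 0.5365 -0.1996  0.088 ]
154.0000242299299 0.035191975763653606
69.582766848512 0.017154984684933212
-15.92683768761928 0.029537028570269342
-96.72091178765173 0.02356105746732361
```

```bash
cat > ov.py <<'E'
from m import *
def rect(cx,cy,z,yaw,lx,ly):
    c,s=np.cos(np.radians(yaw)),np.sin(np.radians(yaw))
    return [(cx+c*x-s*y,cy+s*x+c*y,z) for x,y in((lx,ly),(-lx,ly),(-lx,-ly),(lx,-ly))]
def cross(cx,cy,z,yaw,a=.0125,b=.0055):
    c,s=np.cos(np.radians(yaw)),np.sin(np.radians(yaw))
    return [(cx+c*x-s*y,cy+s*x+c*y,z) for x,y in((a,b),(b,b),(b,a),(-b,a),(-b,b),(-a,b),(-a,-b),(-b,-b),(-b,-a),(b,-a),(b,-b),(a,-b))]
def panel(c,u,v,h,polys,s=300):
    p=c['color'][v-h:v+h,u-h:u+h,::-1]; lo,hi=np.percentile(p,1),np.percentile(p,97)
    p=(np.clip((p-lo)/(hi-lo),0,1)**.6*255).astype('uint8');p=cv2.resize(p,(s,s),interpolation=cv2.INTER_CUBIC);k=s/2/h
    for q in polys:
        q=np.array([(proj(c,w)-[u-h,v-h]+.5)*k for w in q]);cv2.polylines(p,[q.astype(int)],True,(0,255,0),1)
    return p
E
cat > ov1.py <<'E'
from ov import *
x,y,yaw=.5367,-.2015,-26
g=[rect(x,y,.088,yaw,.018,.009),rect(x,y,.048,yaw,.018,.009),[(x+.024*np.cos(t),y+.024*np.sin(t),.048) for t in np.arange(0,6.28,.2)]]
x,y,yaw=.556,-.0087,17.5
d=[rect(x,y,.048,yaw,.02,.02),cross(x,y,.048,yaw)]
cv2.imwrite('pics/ov1.png',np.vstack([np.hstack([panel(S,346,166,20,g),panel(T,381,213,16,g)]),np.hstack([panel(S,305,202,20,d),panel(T,316,209,16,d)])]))
E
python3 ov1.py
```

```text
(no output)
```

View pics/ov1.png

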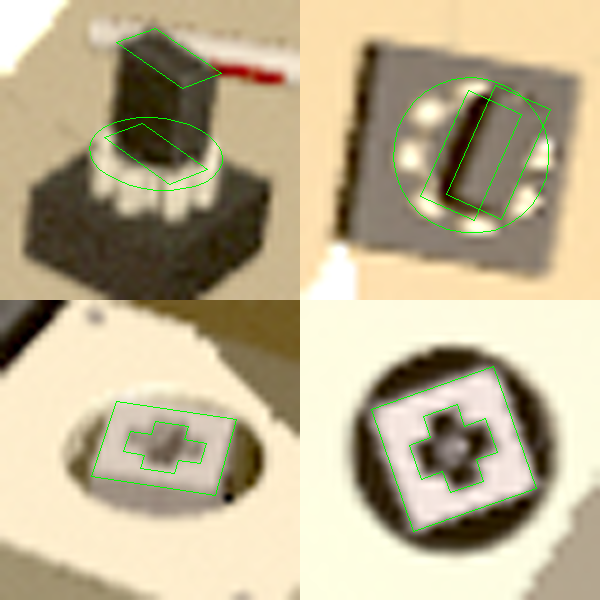

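```bash
cat > go.py <<'E'
import sys
from plant import ctrl
import numpy as np
from scipy.spatial.transform import Rotation as Ro
np.set_printoptions(precision=2,suppress=True)
# args: x y z yaw of tool-y axis(deg, mod 180): prints rotvec(deg) shift(mm) in tool frame
x,y,z,yw=map(float,sys.argv[1:5])
s=ctrl.get_state();R=Ro.from_quat(s['tcp_rot']);p=np.array(s['eef_pos']);M=R.as_matrix()
print('t',s['time'],'tcp',p*1000,'ytool yaw',np.degrees(np.arctan2(M[1,1],M[0,1])),'ztool',M[:,2],'q',np.array(s['qpos']))
for a in(yw,yw+180):
    a=np.radians(a);Y=np.array([np.cos(a),np.sin(a),0]);Z=np.array([0,0,-1.]);X=np.cross(Y,Z)
    print('rot',np.degrees((R.inv()*Ro.from_matrix(np.c_[X,Y,Z])).as_rotvec()),'shift',M.T@(np.array([x,y,z])-p)*1000)
E
python3 go.py .537 -.202 .15 64
```

```text
t 2.2 tcp [ 275.14 -616.37  214.56] ytool yaw -65.9470431984809 ztool [ 0. -0. -1.] q [-1.3   0.29  1.58 -0.    1.28 -0.15]
rot [   0.      0.01 -129.95] shift [ 408.01 -271.67   64.53]
rot [ 0.01 -0.   50.05] shift [ 408.01 -271.67   64.53]
```

Careful with the scale: shifts go in shares of 500 mm and turns go in shares of 2 pi rad. That gives: 408 mm / 500 = 0.816, 357 mm / 500 = 0.714, 50 degrees / 360 = 0.1389.

Request:
send_rows:
  rows: "0 0 0.0167 0.102 -0.068 0.016 1; 0 0 0.0333 0.204 -0.136 0.032 1; 0 0 0.05 0.306 -0.204 0.048 1; 0 0 0.0694 0.408 -0.272 0.064 1; 0 0 0.0861 0.51 -0.34 0.08 1; 0 0 0.1028 0.612 -0.408 0.096 1; 0 0 0.1222 0.714 -0.476 0.112 1; 0 0 0.1389 0.816 -0.544 0.128 1"
  grip_force: 40

```text
time: 3.2
eef_pos: [0.5378, -0.2, 0.1507]
tcp_rot: [0.974, -0.226, 0.001, 0.0]
contact_force: [-0.5, -1.1, 0.6]
opening: 0.997
finger_force: 0.0
```

Request:
send_rows:
  rows: "0 0 0 0 0 0 1; 0 0 0 0 0 0 1"

```text
time: 3.45
eef_pos: [0.537, -0.2017, 0.1507]
tcp_rot: [0.975, -0.224, 0.0, 0.0]
contact_force: [0.3, -0.8, -0.7]
opening: 1.003
finger_force: 0.0
```

```bash
python3 go.py .537 -.202 .075 64
```

```text
t 3.45 tcp [ 536.96 -201.68  150.67] ytool yaw -115.87112275661559 ztool [ 0. -0. -1.] q [-0.54  0.13  1.89 -0.    1.13  1.49]
rot [   0.02    0.04 -179.87] shift [ 0.15  0.24 75.67]
rot [ 0.03 -0.02  0.13] shift [ 0.15  0.24 75.67]
```

In the tool's units: 75 mm / 500 = 0.15, 68 mm / 500 = 0.136.

Request:
send_rows:
  rows: "0 0 0 0 0 0.05 1; 0 0 0 0 0 0.1 0.6; 0 0 0 0 0 0.136 0.2; 0 0 0 0 0 0.15 -0.2; 0 0 0 0 0 0.15 -0.5; 0 0 0 0 0 0.15 -1; 0 0 0 0 0 0.15 -1; 0 0 0 0 0 0.15 -1"
  grip_force: 40

```text
time: 4.45
eef_pos: [0.5372, -0.2018, 0.0761]
tcp_rot: [0.974, -0.224, 0.001, 0.0]
contact_force: [-0.4, -1.0, -0.1]
opening: -0.0
finger_force: 0.0
```

Request:
send_rows:
  rows: "0 0 0 0 0 0 -1; 0 0 0 0 0 0 -1; 0 0 0 0 0 0 -1; 0 0 0 0 0 0 -1"

```text
time: 4.95
eef_pos: [0.5368, -0.2017, 0.0755]
tcp_rot: [0.974, -0.225, -0.0, -0.0]
contact_force: [0.4, -0.6, 0.7]
opening: -0.0
finger_force: 0.0
```

The fingers shut fully with no force, so I missed. I'll look before moving.

Run:
```python
from ov import *
S=shot('scene');T=shot('top')
x,y,yaw=.5367,-.2015,-26
g=[rect(x,y,.088,yaw,.018,.009),[(x,y,.0),(x,y,.088)]]
cv2.imwrite('pics/miss.png',np.hstack([panel(S,346,160,40,g,400),panel(T,383,213,40,g,400)]))
```

```text
(no output)
```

View pics/miss.png

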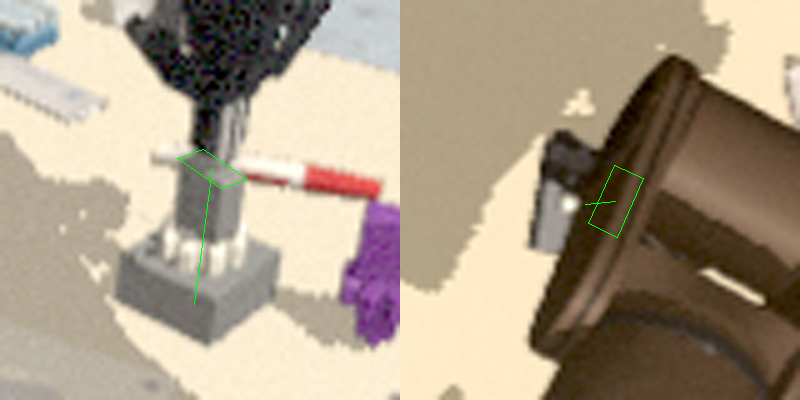

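The fingers show behind or above the grip: they end at scene panel (210,150) while the grip stands undisturbed. I'll lift and compare the true fingertip position with the reported TCP.

In the tool's units: -80 mm / 500 = -0.16, -40 mm / 500 = -0.08.

Request:
send_rows:
  rows: "0 0 0 0 0 -0.08 -1; 0 0 0 0 0 -0.16 -1; 0 0 0 0 0 -0.16 -1"

```text
time: 5.42
eef_pos: [0.5393, -0.2031, 0.1601]
tcp_rot: [0.974, -0.224, 0.004, 0.001]
contact_force: [0.3, -0.0, 0.8]
opening: -0.001
finger_force: 0.0
```

Run:
```python
from ov import *
S=shot('scene');T=shot('top');s=ctrl.get_state();print(s['eef_pos'],s['opening'],s['qpos'])
x,y=.5367,-.2015
p=np.array(s['eef_pos'])
g=[rect(x,y,.088,-26,.018,.009),[p+[0,0,-.022],p+[0,0,.05]],rect(p[0],p[1],p[2]-.022,-26,.012,.01)]
cv2.imwrite('pics/lift.png',np.hstack([panel(S,346,150,50,g,400),panel(T,383,213,50,g,400)]))
for n,c in(('s',S),('t',T)): print(n,proj(c,p+[0,0,-.022]),proj(c,(x,y,.088)))
```

```text
[ 0.5368 -0.2017  0.1556] -0.0021832200995008212 [-0.5362  0.1202  1.8826 -0.      1.1384  1.4875]
s [350.0639 137.9224] [348.009  153.2268]
t [389.2408 212.2908] [385.66   212.7405]
```

View pics/lift.png

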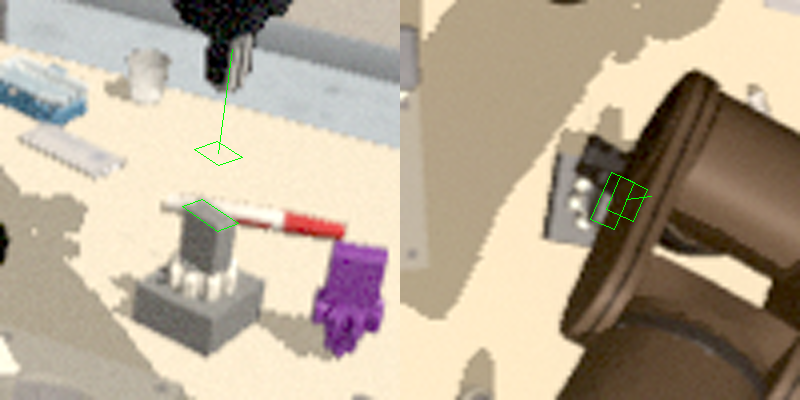

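Run:
```python
from ov import *
print('nose',ctrl.nose_length)
S=shot('scene');T=shot('top');p=np.array(ctrl.get_state()['eef_pos'])
for z in(.134,.15,.17,.18,.19): print(z,proj(S,[p[0],p[1],z]))
print('tips seen at 351,121.5')
B=np.hstack([S['color'][60:180,280:400],T['color'][150:270,320:440]])[...,::-1]
B=(255*(B/255.)**.5).astype('uint8');B=cv2.resize(B,(800,400),interpolation=cv2.INTER_CUBIC);cv2.imwrite('pics/lift2.png',B)
```

```text
nose 0.022
0.134 [350.3317 137.9591]
0.15 [351.0897 132.3818]
0.17 [352.0597 125.2444]
0.18 [352.5543 121.6046]
0.19 [353.0556 117.916 ]
tips seen at 351,121.5
```

View pics/lift2.png

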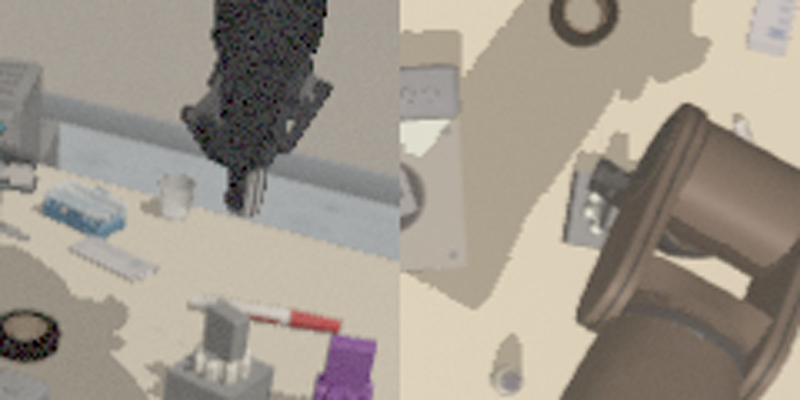

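The reported tips should project to row 138 but show at 121.5. That suggests they are about 46 mm higher than reported, or displaced along the view ray. A gentle touch on the grip top with shut fingers should decide between the two.

In the tool's units: 84 mm / 500 = 0.168, 80 mm / 500 = 0.16.

Request:
send_rows:
  rows: "0 0 0 0 0 0.08 -1; 0 0 0 0 0 0.16 -1; 0 0 0 0 0 0.168 -1; 0 0 0 0 0 0.168 -1"

```text
time: 6.12
eef_pos: [0.5371, -0.2019, 0.0713]
tcp_rot: [0.974, -0.225, -0.0, 0.0]
contact_force: [0.6, -0.3, 4.0]
opening: 0.001
finger_force: 2.1
```

In the tool's units: 3 mm / 500 = 0.006, 2 mm / 500 = 0.004.

Request:
send_rows:
  rows: "0 0 0 0 0 0.002 -1; 0 0 0 0 0 0.004 -1; 0 0 0 0 0 0.006 -1"

```text
time: 6.5
eef_pos: [0.5373, -0.202, 0.0712]
tcp_rot: [0.975, -0.224, -0.0, 0.0]
contact_force: [-5.8, 2.6, 20.4]
opening: 0.002
finger_force: 9.9
```

In the tool's units: 2 mm / 500 = 0.004, 1 mm / 500 = 0.002.

Request:
send_rows:
  rows: "0 0 0 0 0 0.002 -1; 0 0 0 0 0 0.004 -1; 0 0 0 0 0 0.004 -1"

```text
time: 6.88
eef_pos: [0.5376, -0.2022, 0.0712]
tcp_rot: [0.975, -0.224, -0.0, 0.0]
contact_force: [-7.8, 4.3, 23.8]
opening: 0.001
finger_force: 12.5
```

Contact came at reported TCP z 0.0713, where the real surface is 0.088. The tips are therefore about 39 mm higher than the reported TCP implies, and roughly right horizontally. I'll raise, open, then descend to reported z ≈ 0.037.

In the tool's units: -30 mm / 500 = -0.06, -15 mm / 500 = -0.03.

Request:
send_rows:
  rows: "0 0 0 0 0 -0.03 -1; 0 0 0 0 0 -0.06 0.5; 0 0 0 0 0 -0.06 1; 0 0 0 0 0 -0.06 1; 0 0 0 0 0 -0.06 1; 0 0 0 0 0 -0.06 1"

```text
time: 7.62
eef_pos: [0.5365, -0.2015, 0.0958]
tcp_rot: [0.974, -0.225, -0.001, -0.0]
contact_force: [0.0, 0.2, 0.3]
opening: 0.996
finger_force: 0.0
```

```bash
python3 go.py .537 -.202 .037 64; python3 -c "
from plant import ctrl;s=ctrl.get_state();print(s['contact_force'],s['opening'])"
```

```text
t 7.625 tcp [ 536.5  -201.52   95.84] ytool yaw -115.95064230663482 ztool [-0.  0. -1.] q [-0.54  0.19  1.92 -0.    1.03  1.49]
rot [  -0.11   -0.01 -179.95] shift [ 0.72  0.22 58.84]
rot [-0.    0.07  0.05] shift [ 0.72  0.22 58.84]
[0.01838927 0.1618358  0.26194775] 0.9963911205123098
```

In the tool's units: 58 mm / 500 = 0.116, 52 mm / 500 = 0.104.

Request:
send_rows:
  rows: "0 0 0 0 0 0.04 1; 0 0 0 0 0 0.08 1; 0 0 0 0 0 0.104 1; 0 0 0 0 0 0.116 1; 0 0 0 0 0 0.116 1"
  grip_force: 40

```text
time: 8.25
eef_pos: [0.5366, -0.2016, 0.0379]
tcp_rot: [0.974, -0.224, -0.0, -0.0]
contact_force: [0.8, 0.9, 0.4]
opening: 1.0
finger_force: 0.0
```

Request:
send_rows:
  rows: "0 0 0 0 0 0 0; 0 0 0 0 0 0 -1; 0 0 0 0 0 0 -1; 0 0 0 0 0 0 -1; 0 0 0 0 0 0 -1; 0 0 0 0 0 0 -1"

```text
time: 9.0
eef_pos: [0.5371, -0.2018, 0.0389]
tcp_rot: [0.974, -0.224, 0.0, 0.0]
contact_force: [0.9, 0.1, 1.7]
opening: 0.204
finger_force: 39.2
```

Gripped: opening 17.4 mm against the 18 mm flats, at 39 N. Lift.

In the tool's units: -86 mm / 500 = -0.172, -45 mm / 500 = -0.09.

Request:
send_rows:
  rows: "0 0 0 0 0 -0.04 -1; 0 0 0 0 0 -0.09 -1; 0 0 0 0 0 -0.172 -1; 0 0 0 0 0 -0.172 -1"
  grip_force: 70

```text
time: 9.5
eef_pos: [0.5394, -0.2031, 0.1295]
tcp_rot: [0.974, -0.224, 0.004, 0.001]
contact_force: [0.1, -0.2, -1.1]
opening: 0.2
finger_force: 68.0
```

```bash
python3 go.py .556 -.0087 .115 107.5
```

```text
t 9.5 tcp [ 539.38 -203.13  129.52] ytool yaw -115.94029989854741 ztool [ 0.01 -0.   -1.  ] q [-0.54  0.15  1.9  -0.    1.08  1.49]
rot [ -0.59  -0.3  136.56] shift [ -70.24 -182.12   13.75]
rot [  0.24  -0.47 -43.44] shift [ -70.24 -182.12   13.75]
```

In the tool's units: -181.8 mm / 500 = -0.3636, -152 mm / 500 = -0.304, -43.5 degrees / 360 = -0.1208.

Request:
send_rows:
  rows: "0 0 -0.0194 -0.022 -0.06 0 -1; 0 0 -0.0389 -0.044 -0.12 0 -1; 0 0 -0.0583 -0.066 -0.182 0.004 -1; 0 0 -0.0778 -0.09 -0.242 0.008 -1; 0 0 -0.1 -0.112 -0.304 0.012 -1; 0 0 -0.1208 -0.1348 -0.3636 0.018 -1; 0 0 -0.1208 -0.1348 -0.3636 0.018 -1; 0 0 -0.1208 -0.1348 -0.3636 0.018 -1"

```text
time: 10.5
eef_pos: [0.5552, -0.009, 0.1149]
tcp_rot: [0.988, 0.152, -0.001, -0.0]
contact_force: [0.4, -0.6, -1.1]
opening: 0.205
finger_force: 68.3
```

```bash
python3 go.py .556 -.0087 .115 107.5
python3 - <<'E'
from ov import *
cs=[shot('scene') for _ in range(4)];S=cs[0];S['color']=np.mean([c['color'] for c in cs],0)
pickle.dump({k:S[k] for k in S if k!='n'},open('s2.pkl','wb'))
T=shot('top')
p=np.array(ctrl.get_state()['eef_pos']);x,y=p[:2];z=p[2]-.033
g=[rect(x,y,z+.082,17.5,.018,.009),rect(x,y,z+.042,17.5,.018,.009),[(x+.024*np.cos(t),y+.024*np.sin(t),z+.042) for t in np.arange(0,6.28,.2)],[(x+.024*np.cos(t),y+.024*np.sin(t),z+.026) for t in np.arange(0,6.28,.2)],cross(x,y,z,17.5,.011,.004),rect(.556,-.0087,.048,17.5,.02,.02)]
cv2.imwrite('pics/pre.png',np.hstack([panel(S,306,190,28,g,400),panel(S,306,190,28,[],400)]))
E
```

```text
t 10.5 tcp [555.23  -8.98 114.87] ytool yaw -72.49169870261292 ztool [-0. -0. -1.] q [-0.2   0.13  1.95 -0.    1.06  1.07]
rot [  -0.12   -0.02 -179.99] shift [ 0.82 -0.03 -0.13]
rot [-0.01  0.08  0.01] shift [ 0.82 -0.03 -0.13]
```

View pics/pre.png

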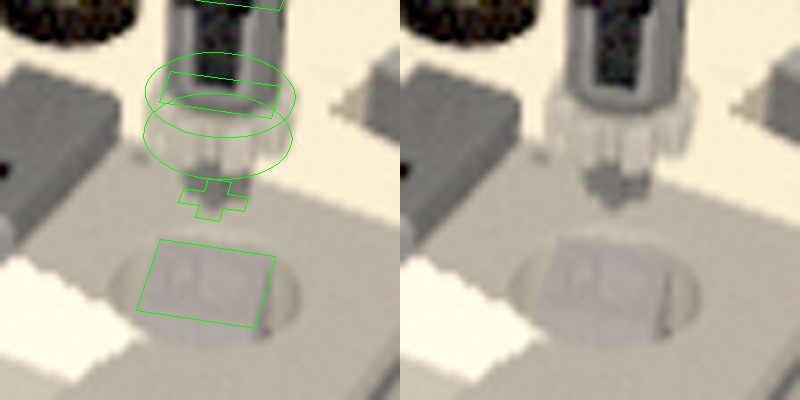

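The carried rotor hangs over the drive with its stem, at panel (215,185), a little above the predicted (213,200). That is about 2 px, i.e. several mm of horizontal offset along the view. I'll fit it numerically.

```bash
cat > fit.py <<'E'
from ov import *
from scipy.optimize import minimize
from scipy.spatial.transform import Rotation as Ro
S=pickle.load(open('s2.pkl','rb'));K=6
u0,v0,u1,v1=290,166,324,194
img=S['color'][v0:v1,u0:u1].mean(2)
X,Y=0.5552,-.009
def render(dx,dy,a,b,z=.0819,yaw=17.5):
    M=(Ro.from_rotvec([a,b,0])*Ro.from_euler('z',yaw,degrees=True)).as_matrix();o=np.array([X+dx,Y+dy,z]);piv=np.array([0,0,.066])
    L=np.zeros(((v1-v0)*K,(u1-u0)*K),np.uint8)
    def hull(P,val):
        q=np.array([proj(S,M@(np.array(p)-piv)+piv+o) for p in P]);q=((q-[u0,v0]+.5)*K*16).astype(np.int32)
        cv2.fillConvexPoly(L,cv2.convexHull(q.reshape(-1,1,2)).reshape(-1,2),val,shift=4)
    for lx,ly in((.011,.004),(.004,.011)): hull([(sx*lx,sy*ly,h) for sx in(1,-1) for sy in(1,-1) for h in(.001,.026)],1)
    t=np.arange(0,6.28,.1)
    hull([(.0235*np.cos(q),.0235*np.sin(q),h) for q in t for h in(.026,.042)],2)
    hull([(.0165*np.cos(q),.0165*np.sin(q),.042) for q in t],3)
    hull([(sx*.018,sy*.009,h) for sx in(1,-1) for sy in(1,-1) for h in(.042,.082)],4)
    F=[cv2.resize((L==k).astype(np.float32),(u1-u0,v1-v0),interpolation=cv2.INTER_AREA) for k in range(5)]
    return F
def cost(p,ret=False):
    F=render(p[0]*1e-3,p[1]*1e-3,*(np.radians(p[2:4]) if len(p)>2 else (0,0)))
    A=np.stack([f.ravel() for f in F[:4]],1);m=(F[4].ravel()<.02)
    c,*_=np.linalg.lstsq(A[m],img.ravel()[m],rcond=None);r=img.ravel()[m]-A[m]@c
    return (np.mean(r**2),c) if ret else np.mean(r**2)
if __name__=='__main__':
    g=[(cost((i,j)),i,j) for i in range(-10,13,2) for j in range(-14,11,2)];g.sort();print(g[:6]);print(cost((0,0)))
    r=minimize(cost,g[0][1:],method='Nelder-Mead',options=dict(initial_simplex=[[g[0][1],g[0][2]],[g[0][1]+2,g[0][2]],[g[0][1],g[0][2]+2]]));print(r.x,r.fun,cost(r.x,True)[1])
    x0=[*r.x,0,0];sx=[x0]+[[x0[k]+(3 if k==i else 0) for k in range(4)] for i in range(4)]
    r=minimize(cost,x0,method='Nelder-Mead',options=dict(initial_simplex=sx,maxfev=600));print('tilt',r.x,r.fun)
E
python3 fit.py
```

```text
[(np.float64(752.0115091028277), 2, -6), (np.float64(754.440807126069), 2, -4), (np.float64(756.8634539755361), 4, -6), (np.float64(762.792445911615), 4, -8), (np.float64(763.9208651615828), 4, -4), (np.float64(773.7974144077122), 2, -8)]
806.6474830535144
[ 2.5814 -5.1706] 746.9601625397471 [105.2728  51.4311  91.4721  43.9317]
tilt [ 3.4071 -6.1652  1.7666  1.4819] 742.9432191979215
```

```bash
for w in "294,176,321,194" "297,180,317,194" "293,178,322,192"; do sed "s/^u0,v0,u1,v1=.*/u0,v0,u1,v1=$w/" fit.py > f2.py; python3 f2.py | tail -2; done; python3 go.py 0.5535 -.0037 .085 107.5
```

```text
[ 2.496  -5.2077] 270.367754687118 [100.0568  51.6805  90.5954  44.077 ]
tilt [ 2.9483 -5.7903  1.0809  0.7286] 267.78611598290036
[ 2.4315 -6.02  ] 118.23773893888536 [92.9545 52.178  90.8062  0.    ]
tilt [ 3.2283 -7.192   2.4589  1.0068] 112.48229722812577
[ 2.351  -4.9621] 342.40030893949074 [101.5255  51.3684  90.1902  44.6479]
tilt [ 2.969  -5.979   1.4733  0.8457] 339.5448798003029
t 10.75 tcp [555.79  -9.57 115.56] ytool yaw -72.53776543844398 ztool [ 0. -0. -1.] q [-0.2   0.13  1.95 -0.    1.06  1.07]
rot [  0.    -0.01 179.96] shift [-0.42 -6.29 30.56]
rot [ 0.01  0.   -0.04] shift [-0.42 -6.29 30.56]
```

The fit is stable: the rotor sits about (+2.4, −5.2) mm from the reported TCP, which is consistent with it sliding in the loose bore. I'll correct for that and descend with force checks.

In the tool's units: 36 mm / 500 = 0.072, -5.7 mm / 500 = -0.0114.

Request:
send_rows:
  rows: "0 0 0 -0.0014 -0.0114 0 -1; 0 0 0 -0.0014 -0.0114 0.03 -1; 0 0 0 -0.0014 -0.0114 0.06 -1; 0 0 0 -0.0014 -0.0114 0.066 -1; 0 0 0 -0.0014 -0.0114 0.07 -1; 0 0 0 -0.0014 -0.0114 0.072 -1; 0 0 0 -0.0014 -0.0114 0.072 -1"

```text
time: 11.62
eef_pos: [0.5526, -0.0033, 0.0806]
tcp_rot: [0.988, 0.153, -0.002, -0.0]
contact_force: [-4.8, 0.8, 6.6]
opening: 0.199
finger_force: 69.6
```

In the tool's units: 3 mm / 500 = 0.006, 2 mm / 500 = 0.004.

Request:
send_rows:
  rows: "0 0 0 0 0 0.002 -1; 0 0 0 0 0 0.004 -1; 0 0 0 0 0 0.006 -1; 0 0 0 0 0 0.006 -1"

```text
time: 12.12
eef_pos: [0.5531, -0.0033, 0.0802]
tcp_rot: [0.988, 0.153, -0.002, -0.0]
contact_force: [-9.2, 1.6, 17.4]
opening: 0.199
finger_force: 71.1
```

Contact is at z 0.080, the mouth rim as predicted. The rim pushes the rotor toward −x (−9 N), so I'll shift −x.

In the tool's units: -2 mm / 500 = -0.004, -1 mm / 500 = -0.002.

Request:
send_rows:
  rows: "0 0 0 -0.002 -0.0008 -0.002 -1; 0 0 0 -0.004 -0.0016 -0.002 -1; 0 0 0 -0.004 -0.0016 -0.002 -1"

```text
time: 12.5
eef_pos: [0.5524, -0.0033, 0.0805]
tcp_rot: [0.988, 0.153, 0.001, 0.0]
contact_force: [-4.4, 1.0, 11.3]
opening: 0.198
finger_force: 70.0
```

In the tool's units: -1 mm / 500 = -0.002, -0.5 mm / 500 = -0.001.

Request:
send_rows:
  rows: "0 0 0 -0.001 -0.0002 0 -1; 0 0 0 -0.002 -0.0006 0 -1; 0 0 0 -0.002 -0.0006 0.002 -1"

```text
time: 12.88
eef_pos: [0.5523, -0.0033, 0.0804]
tcp_rot: [0.988, 0.153, 0.002, 0.0]
contact_force: [-4.8, 1.9, 15.2]
opening: 0.202
finger_force: 70.6
```

In the tool's units: -5 mm / 500 = -0.01.

Request:
send_rows:
  rows: "0 0 0 0 0 -0.01 -1; 0 0 0 0 0 -0.01 -1; 0 0 0 0 0 -0.01 -1; 0 0 0 0 0 -0.01 -1"

```text
time: 13.38
eef_pos: [0.55, -0.0034, 0.081]
tcp_rot: [0.988, 0.153, -0.0, -0.0]
contact_force: [-0.1, -0.2, -1.0]
opening: 0.196
finger_force: 68.4
```

```bash
sed -i "s/^S=pickle.*/S=0/" fit.py
cat > f3.py <<'E'
import fit
from fit import *
cs=[shot('scene') for _ in range(5)];S=cs[0];S['color']=np.mean([c['color'] for c in cs],0)
s=ctrl.get_state();p=np.array(s['eef_pos']);print(p,s['contact_force'],s['wrist_torque'])
fit.S=S;fit.X,fit.Y=p[:2];Z=p[2]-.033
o=proj(S,(p[0]+.002,p[1]-.005,Z+.02)).round().astype(int);print(o)
r0=fit.render
fit.render=lambda *a:r0(*a[:4],z=Z)
for du,dvt,dvb in((14,8,7),(11,6,8),(12,9,6)):
    fit.u0,fit.u1,fit.v0,fit.v1=o[0]-du,o[0]+du,o[1]-dvt,o[1]+dvb
    fit.img=S['color'][fit.v0:fit.v1,fit.u0:fit.u1].mean(2)
    r=minimize(cost,(2,-5),method='Nelder-Mead',options=dict(initial_simplex=[[2,-5],[5,-5],[2,-2]]));print(r.x,r.fun,cost(r.x,True)[1],'->',p[:2]+r.x/1000)
E
sed -i '/^img=/d' fit.py; python3 f3.py
```

```text
[ 0.5501 -0.0034  0.0813] [-0.0002 -0.8526 -0.8718] [0.0072 0.0489 0.0375]
[308 195]Traceback (most recent call last):
  File "f3.py", line 12, in <module>
    r=minimize(cost,(2,-5),method='Nelder-Mead',options=dict(initial_simplex=[[2,-5],[5,-5],[2,-2]]));print(r.x,r.fun,cost(r.x,True)[1],'->',p[:2]+r.x/1000)
    res = _minimize_neldermead(fun, x0, args, callback, bounds=bounds,
                               **options)
    fsim[k] = func(sim[k])
              ~~~~^^^^^^^^
    fx = function(np.copy(x), *(wrapper_args + args))
  File "fit.py", line 21, in cost
    F=render(p[0]*1e-3,p[1]*1e-3,*(np.radians(p[2:4]) if len(p)>2 else (0,0)))
  File "f3.py", line 8, in <lambda>
    fit.render=lambda *a:r0(*a[:4],z=Z)
                         ~~^^^^^^^^^^^^
  File "fit.py", line 9, in render
    L=np.zeros(((v1-v0)*K,(u1-u0)*K),np.uint8)
                        ^
NameError: name 'K' is not defined
```

```bash
sed -i "s/^S=0/S=0;K=6/" fit.py; python3 f3.py
```

```text
[ 0.5502 -0.0034  0.0815] [-0.0222 -0.2772 -1.7364] [-0.0341 -0.0392 -0.0185]
[308 195]
[ 1.6468 -4.9149] 90.6042100050371 [88.6817 52.5242 89.674  43.1362] -> [ 0.5518 -0.0083]
[ 1.4593 -4.7618] 55.331428459421666 [83.1058 52.0329 89.481  42.9115] -> [ 0.5517 -0.0081]
[ 0.99   -5.3503] 76.95781581297072 [86.6494 54.6297 89.9351 42.3434] -> [ 0.5512 -0.0087]
```

The same lateral force appeared on the flat grip top, so it is a friction artefact and not guidance. Vision puts the rotor too far −x now. I'll raise it, restore x, and refit both the rotor and the drive.

In the tool's units: -30 mm / 500 = -0.06, -15 mm / 500 = -0.03.

Request:
send_rows:
  rows: "0 0 0 0.004 0.001 -0.03 -1; 0 0 0 0.008 0.0024 -0.06 -1; 0 0 0 0.008 0.0024 -0.06 -1; 0 0 0 0.008 0.0024 -0.06 -1"

```text
time: 14.38
eef_pos: [0.5544, -0.0033, 0.1118]
tcp_rot: [0.988, 0.153, 0.0, 0.0]
contact_force: [-0.5, 0.3, -1.6]
opening: 0.2
finger_force: 68.3
```

```bash
cat >> f3.py <<'E'
f=r.x/1000; x,y=p[0]+f[0],p[1]+f[1]
S['color']=S['color']; d=[rect(.556,-.0087,.048,17.5,.02,.02),cross(.556,-.0087,.048,17.5)]
g=[cross(x,y,Z,17.5,.011,.004),[(x+.024*np.cos(t),y+.024*np.sin(t),Z+.026) for t in np.arange(0,6.28,.2)]]
cv2.imwrite('pics/pre2.png',np.hstack([panel(S,306,196,18,d+g,400),panel(S,306,196,18,[],400)]))
pickle.dump({k:S[k] for k in S if k!='n'},open('s3.pkl','wb'))
E
python3 f3.py
```

```text
[ 0.554  -0.0032  0.1109] [-0.1107 -0.2442 -1.6807] [-0.0191 -0.0045 -0.0017]
[307 184]
[ 2.3252 -5.6152] 360.63075667076095 [101.2326  51.4244  89.9031  41.8721] -> [ 0.5563 -0.0088]
[ 2.4227 -5.6014] 99.41575697433602 [94.0703 51.538  88.8984 42.268 ] -> [ 0.5564 -0.0088]
[ 2.5936 -5.5604] 205.26687322902632 [104.7223  52.7498  89.9424  41.8218] -> [ 0.5565 -0.0088]
```

View pics/pre2.png

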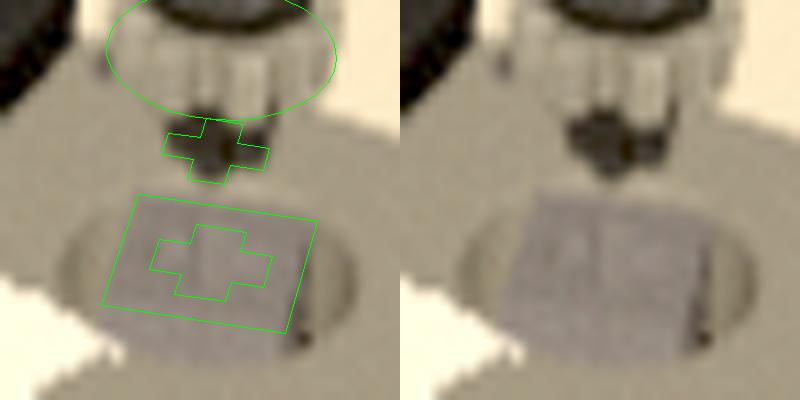

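The drive is unmoved: the overlay square fits at (102–318, 195–333). The refitted rotor at (0.5564, −0.0088) is centred on it. I'll descend again here.

In the tool's units: 33 mm / 500 = 0.066, 32 mm / 500 = 0.064.

Request:
send_rows:
  rows: "0 0 0 0 0 0.03 -1; 0 0 0 0 0 0.054 -1; 0 0 0 0 0 0.06 -1; 0 0 0 0 0 0.064 -1; 0 0 0 0 0 0.066 -1; 0 0 0 0 0 0.066 -1"

```text
time: 15.38
eef_pos: [0.5538, -0.0031, 0.0804]
tcp_rot: [0.988, 0.153, -0.002, -0.0]
contact_force: [-5.3, 0.3, 11.2]
opening: 0.203
finger_force: 70.2
```

In the tool's units: -3 mm / 500 = -0.006, -2 mm / 500 = -0.004.

Request:
send_rows:
  rows: "0 0 0 0 -0.002 0 -1; 0 0 0 0 -0.004 0 -1; 0 0 0 0 -0.006 0 -1; 0 0 0 0 -0.006 0 -1"

```text
time: 15.88
eef_pos: [0.5539, -0.0022, 0.0806]
tcp_rot: [0.988, 0.153, -0.001, 0.002]
contact_force: [-3.8, -3.6, 7.6]
opening: 0.202
finger_force: 69.6
```

In the tool's units: 4.5 mm / 500 = 0.009, 3 mm / 500 = 0.006.

Request:
send_rows:
  rows: "0 0 0 0 0.003 0 -1; 0 0 0 0 0.006 0 -1; 0 0 0 0 0.009 0 -1; 0 0 0 0 0.009 0 -1"

```text
time: 16.38
eef_pos: [0.5553, -0.0045, 0.0801]
tcp_rot: [0.988, 0.153, 0.0, -0.0]
contact_force: [-1.0, -0.1, 4.1]
opening: 0.2
finger_force: 69.0
```

In the tool's units: 3 mm / 500 = 0.006, 2 mm / 500 = 0.004.

Request:
send_rows:
  rows: "0 0 0 0 0.002 0 -1; 0 0 0 0 0.004 0 -1; 0 0 0 0 0.006 0 -1; 0 0 0 0 0.006 0 -1"

```text
time: 16.88
eef_pos: [0.5552, -0.0076, 0.0779]
tcp_rot: [0.988, 0.152, -0.001, -0.0]
contact_force: [1.1, 0.6, -1.7]
opening: 0.199
finger_force: 68.4
```

The stem dropped below the rim (z 0.0779, no force) at reported (0.5552, −0.0076), so it is meshing. Push down gently.

In the tool's units: 4.5 mm / 500 = 0.009, 3 mm / 500 = 0.006.

Request:
send_rows:
  rows: "0 0 0 0 0 0.003 -1; 0 0 0 0 0 0.006 -1; 0 0 0 0 0 0.009 -1; 0 0 0 0 0 0.009 -1"

```text
time: 17.38
eef_pos: [0.5556, -0.0075, 0.0738]
tcp_rot: [0.988, 0.153, -0.0, -0.0]
contact_force: [-0.3, 0.1, -1.6]
opening: 0.201
finger_force: 68.4
```

In the tool's units: 9 mm / 500 = 0.018, 8 mm / 500 = 0.016.

Request:
send_rows:
  rows: "0 0 0 0 0 0.004 -1; 0 0 0 0 0 0.008 -1; 0 0 0 0 0 0.012 -1; 0 0 0 0 0 0.016 -1; 0 0 0 0 0 0.018 -1; 0 0 0 0 0 0.018 -1"

```text
time: 18.12
eef_pos: [0.5557, -0.0076, 0.0649]
tcp_rot: [0.988, 0.153, -0.0, -0.0]
contact_force: [0.5, 0.6, -1.8]
opening: 0.202
finger_force: 68.4
```

In the tool's units: 4.5 mm / 500 = 0.009, 3 mm / 500 = 0.006.

Request:
send_rows:
  rows: "0 0 0 0 0 0.003 -1; 0 0 0 0 0 0.006 -1; 0 0 0 0 0 0.009 -1; 0 0 0 0 0 0.009 -1"

```text
time: 18.62
eef_pos: [0.5559, -0.0076, 0.0609]
tcp_rot: [0.988, 0.153, 0.0, 0.0]
contact_force: [-0.6, -0.1, 1.7]
opening: 0.202
finger_force: 68.7
```

The seat was met at z ≈ 0.0615, as expected. Press on until the hard stop, expected near z ≈ 0.054.

In the tool's units: 5 mm / 500 = 0.01, 4.5 mm / 500 = 0.009.

Request:
send_rows:
  rows: "0 0 0 0 0 0.003 -1; 0 0 0 0 0 0.006 -1; 0 0 0 0 0 0.009 -1; 0 0 0 0 0 0.01 -1; 0 0 0 0 0 0.01 -1"

```text
time: 19.25
eef_pos: [0.5559, -0.0076, 0.0558]
tcp_rot: [0.988, 0.153, 0.0, 0.0]
contact_force: [-0.4, 0.1, 4.8]
opening: 0.2
finger_force: 69.1
```

In the tool's units: 3 mm / 500 = 0.006, 2 mm / 500 = 0.004.

Request:
send_rows:
  rows: "0 0 0 0 0 0.002 -1; 0 0 0 0 0 0.004 -1; 0 0 0 0 0 0.006 -1; 0 0 0 0 0 0.006 -1"

```text
time: 19.75
eef_pos: [0.5561, -0.0076, 0.055]
tcp_rot: [0.988, 0.153, -0.0, -0.0]
contact_force: [-6.5, 0.7, 16.5]
opening: 0.199
finger_force: 70.8
```

In the tool's units: 1 mm / 500 = 0.002.

Request:
send_rows:
  rows: "0 0 0 0 0 0.002 -1; 0 0 0 0 0 0.002 -1; 0 0 0 0 0 0.002 -1; 0 0 0 0 0 0.002 -1"

```text
time: 20.25
eef_pos: [0.5561, -0.0076, 0.0549]
tcp_rot: [0.988, 0.153, -0.0, -0.0]
contact_force: [-9.4, 1.3, 20.4]
opening: 0.206
finger_force: 71.6
```

```bash
python3 f3.py | head -1
```

```text
[ 0.5561 -0.0076  0.0549] [-8.8386  1.4327 19.8473] [ 0.2564  1.6027 -0.0558]
```

The rotor is stalled against the hard stop: about 25.5 mm below the rim contact, with force well above the spring's 6.8 N. It is still gripped at 70 N, so I'm handing in.

```bash
python3 -c "
from plant import ctrl;print(ctrl.sign_off())"
```

```text
the job is handed in; nothing more can be done
None
```

I handed the job in at about 20.5 s: the small rotor is meshed in the drive socket, pressed against its hard stop at about 20 N and still gripped. I judged "home" from depth and force, not a final picture, and I know of nothing else being moved.

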